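Balance the weighted press bar on the domed former

TASK

A patch has just been glued on the crown of the domed wooden former. Lay aside the loose lath that lies across the pieces in the crate, on the table or elsewhere in the crate; then pick out the weighted press bar (the long, thick wooden bar with brass end plates) and set it down gently, cork side down, on the crown, so that it stays balanced and lies level when you let go: lead hidden inside puts its balance point well away from its middle, and you must find it. Leave the other pieces in the crate and do not shift the glue jar.

Things in the scene. Friction and masses are not known exactly. Their poses are not given: they have to be found in the camera images.
- press_bar: the weighted press bar: wooden, 180 mm long (x), 34 wide (y), 30 thick (z), 5 mm cork sole, 4 mm brass plate on each end; 0.41 to 0.48 kg. Origin: centre of its flat underside, z up. An unseen lead slug puts its centre of mass 18 to 45 mm from the middle along x, towards either end (midway in width and height). Lies flat in the crate, cork down, 22 mm or more free on each side near its middle.
- crate: open square wooden crate, 272 x 272 mm outside, 50 mm high, walls and floor 6 mm thick, fixed to the table, at any yaw. Origin: centre of its underside; x and y along its walls. Four pieces lie in it side by side, all 30 mm high and along the crate's x axis, in any order, about 58 mm apart.
- batten: another piece in the crate: thin wooden batten 190 x 22 mm, 30 mm high, along its x axis; origin at the centre of its underside
- short_block: another piece in the crate: short wooden block 125 x 30 x 30 mm along its x axis, cork soled, without brass ends; origin at the centre of its underside
- steel_angle: another piece in the crate: length of steel angle, 170 mm long along its x axis, 28 mm wide, 30 mm high; origin at the centre of its underside
- lath: loose wooden lath, 210 mm long (its y axis), 30 mm wide (x), 14 mm thick (z), about 60 g; lies flat on top of the four pieces, across them and across the press bar's middle part. Origin: centre of its underside.
- former: the former: smooth turned wooden dome, part of a sphere of 120 mm radius, 60 mm high, on a round board 236 mm across and 15 mm thick, fixed to the table. Origin: centre of the board's underside. A dark round patch, 78 mm across, is glued on its crown.
- crown (a point): the highest point of the former's dome, at the middle of the patch, 75 mm above the table
- glue_jar: white glue jar, 60 mm across and 85 mm high, standing on the table beyond the crate and the former; origin at the centre of its underside
Things that resemble listed ones, but are neither listed nor needed, are in the scene too. Leave any orange look-alike of the batten alone. What is shaped like the press_bar but pink is not meant.

How it is judged:
On the way:
1. the press bar has been lifted clear of the crate (height (world z) of press_bar above 0.09 m), for 0.2 s.
At the end, for the whole second after the job is handed in: The released bar rests balanced on the crown, cork down, within 0.09 rad of level, its middle within 60 mm of the crown; the lath lies still on the table or in the crate, off bar and former; batten, short block and angle lie in the crate; the jar stands within 30 mm of its start (angle between press_bar's own z axis and vertical below 0.09 rad and horizontal distance between press_bar and crown below 0.06 m and z of press_bar in the frame of crown between -0.01 and 0.01 m and contact force between press_bar and former above 1 N and linear speed of each of press_bar, lath below 0.02 m/s and angular speed of press_bar below 0.1 rad/s and height (world z) of lath below 0.07 m and not (contact force between lath and former above 0.05 N) and not (contact force between lath and press_bar above 0.05 N) and horizontal distance between each of batten, short_block, steel_angle and crate below 0.17 m and z of each of batten, short_block, steel_angle in the frame of crate below 0.05 m and angle between glue_jar's own z axis and vertical below 0.2 rad and distance of glue_jar from where it was at the start of the episode below 0.03 m); the robot touches nothing.
It fails at once if the press bar is dropped or pressed hard on the former (over 45 N) (contact force between press_bar and former above 45 N).
It fails at once if another piece is taken out of the crate (height (world z) of any of batten, short_block, steel_angle above 0.12 m).
It fails at once if the glue jar is knocked over (angle between glue_jar's own z axis and vertical above 0.5 rad).
It also fails if it takes over 64 s, if anything falls off the work surface, if the arm or the gripper's body presses on something with over 40 N, if the wrist force passes 120 N, or if a joint passes its speed limit or range.

ROBOT

A 7-joint arm with a two-finger parallel gripper is mounted at the origin on the work surface. World frame = base frame: x ahead of the robot, y to its left, z up, the work surface at z = 0. Lengths are in m, angles in rad, forces in N, time in s.
With the tool pointing down it reaches from about 0.425 to 0.875 m from the base axis. Payload 8.4 kg.
Tool frame: the origin (TCP) lies midway between the tips of the shut fingers; the grasp point (between the pads) lies manip.pinch_z behind it (manip.pinch_z is the distance from the TCP to the grasp point, in m); z points along the fingers, y is the line along which they close (so a half turn about z gives the same grasp; the last joint's range is limited). The gripper opens to 87 mm and grips with 3 to 60 N. Pads are 19 mm wide; open, the fingers measure 117 mm over their backs; the gripper's body (75 mm by 190 mm) begins 51 mm behind the grasp point.
Start: joints at [-1.202, 0.333, 0.04, 1.465, -0.013, 1.343, -0.059], TCP at [0.293, 0.58, 0.223] pointing down, gripper open.
Joint ranges: [-2.58, 2.58], [-0.38, 2.09], [-1.3, 1.39], [0.25, 2.4], [-1.5, 4.64], [0.08, 2.09], [-2.65, 2.65]. Speed limits (rad/s): [2.22, 2.22, 2.79, 2.79, 3.14, 3.14, 3.14].

INTERFACE

Orientations are given as [roll, pitch, yaw] about the fixed x, y, z axes, in that order (R = Rz(yaw) Ry(pitch) Rx(roll)).
In Python, from workcell import monitor, get_image, order, manip gives the robot as it stands.
- The arm moves only by the shell command python3 -m crank 'ROWS' [OPENING] [FORCE]. ROWS is JSON, a list of rows, each an object with "dp": the shift along the tool's x, y, z in units of 40 mm (1.0 is 40 mm), a list of three; "roll": the turn about the tool's z in units of 6 degrees (1.0 is 6 degrees). In form: [{"dp": [x, y, z], "roll": roll}, ...]. A call has 1 to 20 rows; each row is the pose to reach, as a shift and turn from the pose commanded when the call began, along the tool's axes at that moment; what a row does not reach only later rows make up. A row lasts 1/12 s, in which the tool goes at most 41.7 mm and 7.16 degrees, less where a joint would pass 70% of its speed; a pose out of reach is approached as far as the arm can. A call with a gripper value outside its range is refused whole. OPENING is the closure in counts, from 0 (fully open) to 255 (shut), set as the call begins (- or left out, the last holds). The fingers move at their own pace and stop on an object; FORCE is the grip in N (left out, the last holds). Time passes only in rows, so rows that repeat a pose let the fingers close. It gives the time, the measured TCP pose, the force, the opening and the grip force at its end, in the units of the state.
- monitor.get_obs(): the state, without advancing time (a new reading comes with each control period).
- get_image(name): name is "scene" or "side" or "wrist"; returns a dict with "image" (400x640x3 uint8, red, green, blue), "fx", "fy", "cx", "cy" (pixels), "k1" (the pictures are not rectified: a ray, as slopes to the right and down, at radius r is drawn at 1 + k1 r^2 times it, then the intrinsics apply), "T" (4x4, takes a point from camera to world coordinates); the wrist camera has in their place "hand_eye" (4x4, takes a point from camera to tool coordinates, whose origin is the TCP and whose axes are the flange's). Camera axes: x right, y up, looking along -z (the intrinsics and any distortion apply to the point x, -y, -z); pixel columns grow to the right and rows downward; lengths in m; the calibration is good to about 2 mm. A picture is of the moment at which its call begins: read the wrist's pose just before it. There is no depth.
- order.sign_off(): hands the job in; it is judged then, once.
The state is a dict: "time_s": time; "q": joint angles; "joint_velocities": joint speeds; "joint_efforts": joint torques, N m; "tcp_pos": TCP position; "tool_rot": TCP orientation; "contact_force": force on the tool from outside, world axes, zero at the start; "torque": the same for the moment, N m; "finger_gap": finger opening in m; "grip_force": force on a finger pad.
Only numpy, scipy, OpenCV 4.12 (cv2) and the standard library are available. Lean on these libraries where they do the work, as an engineer would, in place of code of your own. Each camera call takes 0.05 s, during which the arm holds its last target. There are 200 camera calls.

## Working session

There is one attempt and no reset: what is moved stays moved. The work goes in short steps, Python scripts to look and compute and a shell command to move; the robot and the scene stay as the last step left them, time stands still between calls to the robot, and variables do not carry over. Pictures are saved under pics/ and viewed, at most 10 in all, crops included, and the job is handed in when it is done.

```bash
ls; mkdir -p pics
cat > h.py <<'E'
import numpy as np, cv2
from workcell import monitor, get_image, order, manip
from scipy.spatial.transform import Rotation as R
def tool():
    o=monitor.get_obs(); T=np.eye(4); T[:3,:3]=R.from_euler('xyz',o['tool_rot']).as_matrix(); T[:3,3]=o['tcp_pos']; return T
def snap(name,path):
    T=tool(); im=get_image(name); cv2.imwrite(path,im['image'][:,:,::-1])
    C=im['T'] if 'T' in im else T@np.array(im['hand_eye'])
    np.savez(path[:-4]+'.npz',C=C,K=[im[k] for k in('fx','fy','cx','cy','k1')]); return im['image']
def pt(path,uv,z):
    d=np.load(path[:-4]+'.npz'); fx,fy,cx,cy,k=d['K']; C=d['C']
    x,y=cv2.undistortPoints(np.array([[uv]],float),np.array([[fx,0,cx],[0,fy,cy],[0,0,1]]),np.array([k,0,0,0]))[0,0]
    r=C[:3,:3]@[x,-y,-1]; return C[:3,3]+r*(z-C[2,3])/r[2]
def px(path,p):
    d=np.load(path[:-4]+'.npz'); fx,fy,cx,cy,k=d['K']; q=np.linalg.inv(d['C'])@np.append(p,1)
    x,y=q[0]/-q[2],-q[1]/-q[2]; s=1+k*(x*x+y*y); return np.array([fx*x*s+cx,fy*y*s+cy])
def rows(p,yaw=None):
    "shift to world TCP p in tool units"
    T=tool(); return (T[:3,:3].T@(np.array(p)-T[:3,3])/.04).round(3)
E
python3 - <<'E'
from h import *
a=snap('scene','pics/sc.png'); b=snap('side','pics/si.png'); w=snap('wrist','pics/w0.png')
print(manip.pinch_z, monitor.get_obs())
for n in('sc','si','w0'): d=np.load(f'pics/{n}.npz'); print(d['K'],d['C'].round(3).tolist())
E
```

```text
pics
0.0187 {'time_s': 0.15, 'q': array([-1.20217806,  0.33374881,  0.03990823,  1.4660275 , -0.01339571,
        1.34329451, -0.05850752]), 'joint_velocities': array([ 0.00155509, -0.00111036,  0.00018389, -0.0037156 , -0.00070405,
       -0.00055592,  0.00049695]), 'joint_efforts': array([ 2.83964648e-03, -6.56844950e+01,  1.33732326e+00, -4.04105508e+01,
       -5.96458395e-02,  4.19301598e-02,  9.42287238e-05]), 'tcp_pos': array([0.29299403, 0.57983279, 0.22188382]), 'tool_rot': array([-3.14038428e+00,  9.43001626e-05,  2.67372132e+00]), 'contact_force': array([0.67597954, 0.64798278, 0.91552572]), 'torque': array([0.01755089, 0.02087112, 0.03732926]), 'grip_force': 0.0, 'finger_gap': 0.08733729865584247}
[5.16453221e+02 5.16453221e+02 3.22190654e+02 2.01515674e+02
 4.88556897e-02] [[-0.417, -0.617, 0.667, 1.364], [0.909, -0.274, 0.314, 0.317], [-0.011, 0.737, 0.675, 0.922], [0.0, 0.0, 0.0, 1.0]]
[ 3.76552498e+02  3.76552498e+02  3.16409701e+02  1.93199186e+02
 -5.37901441e-02] [[0.962, 0.206, -0.179, 0.336], [-0.273, 0.695, -0.665, -0.723], [-0.013, 0.689, 0.725, 0.796], [0.0, 0.0, 0.0, 1.0]]
[2.82742579e+02 2.82742579e+02 3.23122753e+02 1.95373802e+02
 1.28869099e-02] [[0.45, -0.864, -0.226, 0.231], [0.893, 0.435, 0.116, 0.612], [-0.002, -0.254, 0.967, 0.383], [0.0, 0.0, 0.0, 1.0]]
```

View pics/sc.png

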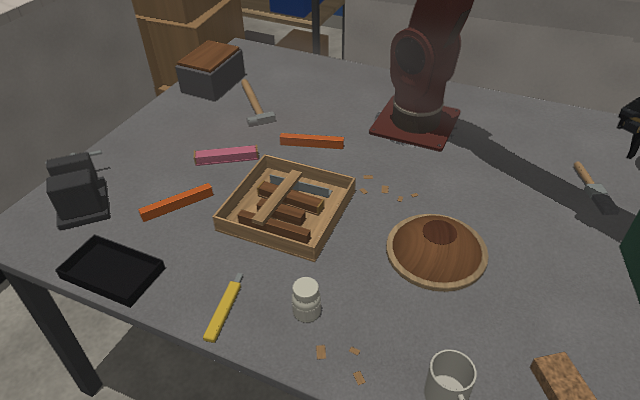

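View pics/si.png

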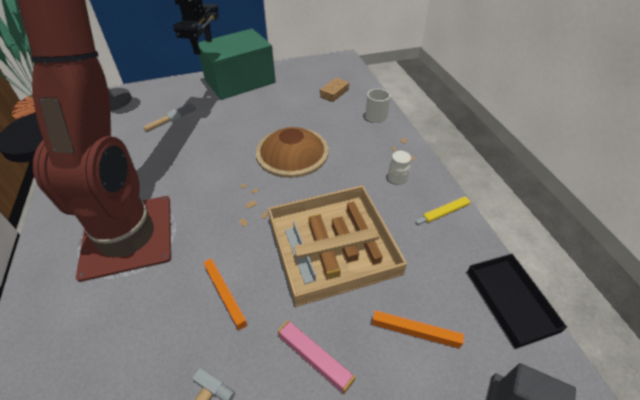

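The scene picture shows the crate at (285,207), the former at (437,245) and the jar at (306,300). In the side picture the crate is at (335,243). Next is a close crop of the crate from both cameras.

Run:
```python
from h import *
a=cv2.imread('pics/sc.png')[150:265,205:365]; b=cv2.imread('pics/si.png')[180:305,262:412]
a=cv2.resize(a,(800,575),interpolation=3);a=cv2.resize(a,(400,288)) if 0 else a
c=cv2.resize(cv2.imread('pics/sc.png')[150:260,205:365],(640,440//1),interpolation=2)
cv2.imwrite('pics/c1.png',a); cv2.imwrite('pics/c2.png',cv2.resize(b,(720,600),interpolation=2))
# former: rim centre
for p,u in(('sc',(437,243)),('si',(292,152))): print(p,pt(f'pics/{p}.png',u,.015))
for p,u in(('sc',(440,231)),('si',(291,135))): print('crown',p,pt(f'pics/{p}.png',u,.075))
for p,u in(('sc',(305,315)),('si',(399,180))): print('jar',p,pt(f'pics/{p}.png',u,.0))
```

```text
sc [0.48962991 0.20514299 0.015     ]
si [0.50336414 0.19183964 0.015     ]
crown sc [0.50846601 0.20880855 0.075     ]
crown si [0.50618041 0.20193951 0.075     ]
jar sc [0.79276985 0.00342299 0.        ]
jar si [ 0.78602044 -0.00970313  0.        ]
```

View pics/c1.png

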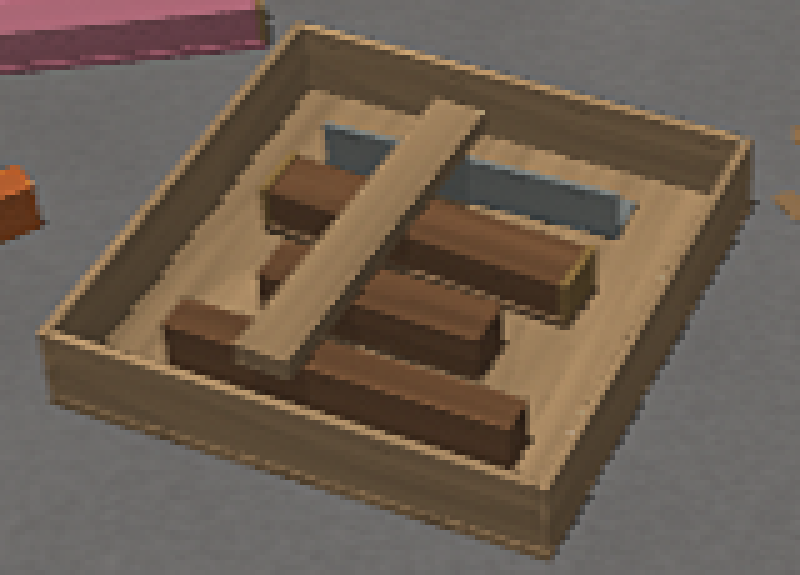

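View pics/c2.png

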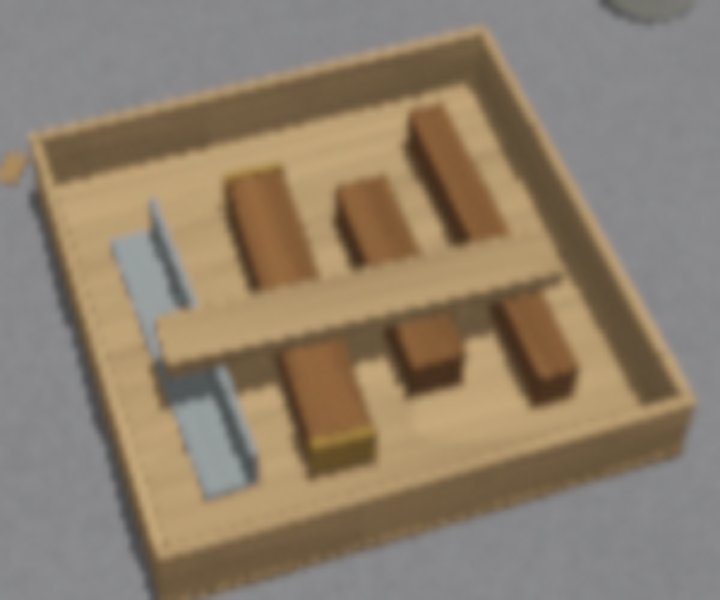

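Candidates for the bar: the pink bar at scene (226,155), the two oranges at (312,141) and (176,202), the plain batten at (272,228) and the short block at (282,211). The one with brass ends is at scene (290,198), second piece from the robot side, so I choose that one. The crop shows its brass plates at c1 (280,165) and (583,280).

Run:
```python
from h import *
f1=lambda u:(u[0]/5+205-.4,u[1]/5+150-.4); f2=lambda u:(u[0]/4.8+262-.4,u[1]/4.8+180-.4)
def do(n,l1,l2,z):
    for p,l,f in(('sc',l1,f1),('si',l2,f2)):
        P=np.array([pt(f'pics/{p}.png',f(u),z) for u in l])[:,:2]
        c=P.mean(0); print(n,p,'c',c.round(4),'sides',[np.linalg.norm(P[i]-P[(i+1)%4]).round(3) for i in range(4)],
          'yaws',[np.degrees(np.arctan2(*(P[(i+1)%4]-P[i])[::-1])).round(1) for i in range(4)])
do('bar',[(300,158),(265,188),(565,283),(597,250)],[(228,178),(310,443),(375,432),(282,168)],.036)
do('lath',[(430,100),(485,112),(295,375),(240,355)],[(157,318),(168,368),(562,275),(540,236)],.050)
do('crate',[(300,25),(42,335),(548,487),(752,145)],[(32,135),(160,555),(692,402),(487,32)],.050)
```

```text
bar sc c [ 0.4932 -0.1838] sides [np.float64(0.029), np.float64(0.175), np.float64(0.029), np.float64(0.174)] yaws [np.float64(-9.5), np.float64(89.2), np.float64(171.2), np.float64(-90.7)]
bar si c [ 0.4947 -0.189 ] sides [np.float64(0.173), np.float64(0.032), np.float64(0.175), np.float64(0.03)] yaws [np.float64(-91.8), np.float64(-5.3), np.float64(88.8), np.float64(177.2)]
lath sc c [ 0.5261 -0.2009] sides [np.float64(0.032), np.float64(0.215), np.float64(0.031), np.float64(0.211)] yaws [np.float64(95.1), np.float64(1.3), np.float64(-92.1), np.float64(-178.5)]
lath si c [ 0.5228 -0.2087] sides [np.float64(0.031), np.float64(0.207), np.float64(0.027), np.float64(0.204)] yaws [np.float64(-93.4), np.float64(-0.5), np.float64(92.9), np.float64(178.4)]
crate sc c [ 0.5214 -0.1783] sides [np.float64(0.267), np.float64(0.267), np.float64(0.263), np.float64(0.268)] yaws [np.float64(1.5), np.float64(92.1), np.float64(-178.8), np.float64(-88.9)]
crate si c [ 0.521  -0.1836] sides [np.float64(0.268), np.float64(0.267), np.float64(0.264), np.float64(0.268)] yaws [np.float64(-88.3), np.float64(1.5), np.float64(91.3), np.float64(-179.3)]
```

```bash
python3 -m crank '[{"dp":[-1,-1,-1.5],"roll":-1},{"dp":[-7,-7.5,-1.5],"roll":-4.5},{"dp":[-7,-7.5,-1.5],"roll":-4.5},{"dp":[-7,-7.5,-1.5],"roll":-4.5},{"dp":[-7,-7.5,-1.5],"roll":-4.5},{"dp":[-7,-7.5,-1.5],"roll":-4.5},{"dp":[-7,-7.5,-1.5],"roll":-4.5},{"dp":[-7,-7.5,-1.5],"roll":-4.5},{"dp":[-7,-7.5,-1.5],"roll":-4.5},{"dp":[-7,-7.5,-1.5],"roll":-4.5},{"dp":[-10,-10.7,-1.5],"roll":-4.5},{"dp":[-14,-15,-1.5],"roll":-4.5},{"dp":[-14,-15,-1.5],"roll":-4.5},{"dp":[-14,-15,-1.5],"roll":-4.5},{"dp":[-14,-15,-1.5],"roll":-4.5},{"dp":[-14,-15,-1.5],"roll":-4.5},{"dp":[-14,-15,-1.5],"roll":-4.5},{"dp":[-14,-15,-1.5],"roll":-4.5},{"dp":[-14,-15,-1.5],"roll":-4.5},{"dp":[-14,-15,-1.5],"roll":-4.5}]' 0 20
```

```text
time_s: 1.82
tcp_pos: [0.5221, -0.2083, 0.2829]
tool_rot: [3.142, 0.001, -3.137]
contact_force: [1.0, 0.2, 0.2]
finger_gap: 0.0871
grip_force: 0.0
```

Run:
```python
from h import *
snap('wrist','pics/w1.png'); a=cv2.imread('pics/w1.png')
cv2.imwrite('pics/w1b.png',cv2.resize(a,(800,500),interpolation=2))
for n,p in dict(barN=(.494,-.187+.09,.036),barS=(.494,-.187-.09,.036),lathW=(.419,-.205,.05),lathE=(.629,-.205,.05)).items(): print(n,px('pics/w1.png',p)*1.25)
```

```text
barN [500.4586025  188.89209597]
barS [343.41572729 188.17688755]
lathW [406.76936389 118.06235216]
lathE [405.58561478 302.43503616]
```

View pics/w1b.png

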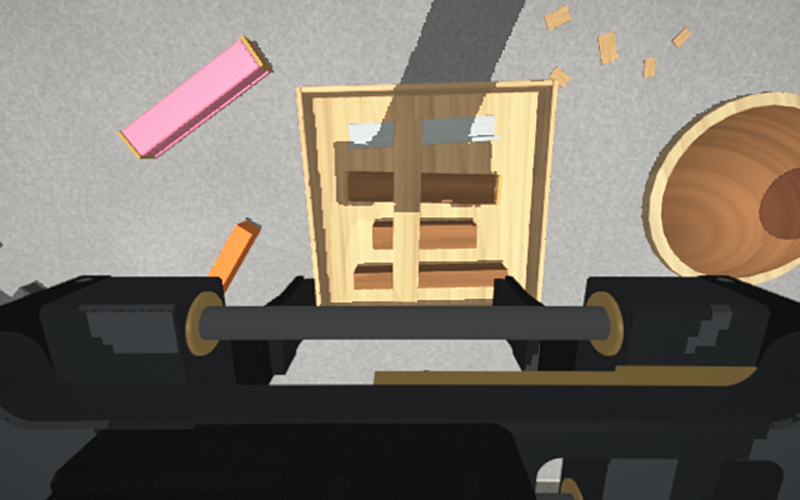

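The wrist view agrees with the estimates: the bar ends are at (347,187) and (498,187), and the lath lies along column 406. Now I descend on the lath.

```bash
python3 -m crank '[{"dp":[0,0.08,1],"roll":0},{"dp":[0,0.08,2],"roll":0},{"dp":[0,0.08,3],"roll":0},{"dp":[0,0.08,4],"roll":0},{"dp":[0,0.08,5],"roll":0},{"dp":[0,0.08,5.5],"roll":0},{"dp":[0,0.08,5.8],"roll":0},{"dp":[0,0.08,6],"roll":0},{"dp":[0,0.08,6.1],"roll":0},{"dp":[0,0.08,6.1],"roll":0},{"dp":[0,0.08,6.1],"roll":0}]' 0 20 && python3 -m crank '[{"dp":[0,0,0],"roll":0},{"dp":[0,0,0],"roll":0},{"dp":[0,0,0],"roll":0},{"dp":[0,0,0],"roll":0},{"dp":[0,0,0],"roll":0},{"dp":[0,0,0],"roll":0},{"dp":[0,0,0],"roll":0},{"dp":[0,0,0],"roll":0},{"dp":[0,0,0],"roll":0},{"dp":[0,0,0],"roll":0},{"dp":[0,0,0],"roll":0},{"dp":[0,0,0],"roll":0}]' 255 20
```

```text
time_s: 2.78
tcp_pos: [0.5228, -0.2034, 0.0398]
tool_rot: [-3.141, 0.002, -3.138]
contact_force: [0.1, -1.2, 0.5]
finger_gap: 0.0872
grip_force: 0.0
time_s: 3.78
tcp_pos: [0.5218, -0.2032, 0.0385]
tool_rot: [-3.142, -0.0, -3.138]
contact_force: [-0.2, -0.3, -0.4]
finger_gap: 0.0298
grip_force: 20.0
```

```bash
python3 -m crank '[{"dp":[0,0,-0.5],"roll":0},{"dp":[0,0,-1.3],"roll":0},{"dp":[0,0,-2.2],"roll":0},{"dp":[0,0.6,-3],"roll":0},{"dp":[0,1.5,-3],"roll":0},{"dp":[0,2.5,-3],"roll":0},{"dp":[0,3.5,-3],"roll":0},{"dp":[0,4.5,-3],"roll":0},{"dp":[0,5.3,-3],"roll":0},{"dp":[0,5.6,-2.6],"roll":0},{"dp":[0,5.6,-1.8],"roll":0},{"dp":[0,5.6,-1],"roll":0},{"dp":[0,5.6,-0.2],"roll":0},{"dp":[0,5.6,0.4],"roll":0},{"dp":[0,5.6,0.7],"roll":0},{"dp":[0,5.6,0.82],"roll":0},{"dp":[0,5.6,0.87],"roll":0},{"dp":[0,5.6,0.87],"roll":0},{"dp":[0,5.6,0.87],"roll":0}]'
```

```text
time_s: 5.37
tcp_pos: [0.5222, 0.021, 0.0051]
tool_rot: [3.141, 0.002, -3.138]
contact_force: [0.4, 0.2, -1.4]
finger_gap: 0.0296
grip_force: 20.0
```

```bash
python3 -m crank '[{"dp":[0,0,0.03],"roll":0},{"dp":[0,0,0.03],"roll":0},{"dp":[0,0,0.03],"roll":0},{"dp":[0,0,0.03],"roll":0},{"dp":[0,0,0.03],"roll":0},{"dp":[0,0,0.03],"roll":0},{"dp":[0,0,-0.5],"roll":0},{"dp":[0,0,-1.3],"roll":0},{"dp":[0,0,-2.2],"roll":0},{"dp":[0,0,-3.2],"roll":0}]' 112 && python3 -m crank '[{"dp":[0,-0.8,-0.6],"roll":1},{"dp":[0.2,-1.6,-1.2],"roll":2},{"dp":[0.4,-2.4,-1.6],"roll":3},{"dp":[0.7,-3.3,-1.6],"roll":4},{"dp":[0.7,-4.2,-1.6],"roll":5},{"dp":[0.7,-5,-1.6],"roll":6},{"dp":[0.7,-5.2,-1.6],"roll":7},{"dp":[0.7,-5.2,-1.6],"roll":8},{"dp":[0.7,-5.2,-1.6],"roll":9},{"dp":[0.7,-5.2,-1.6],"roll":10},{"dp":[0.7,-5.2,-1.6],"roll":11},{"dp":[0.7,-5.2,-1.6],"roll":12},{"dp":[0.7,-5.2,-1.6],"roll":13},{"dp":[0.7,-5.2,-1.6],"roll":14},{"dp":[0.7,-5.2,-1.6],"roll":15},{"dp":[0.7,-5.2,-1.6],"roll":15},{"dp":[0.7,-5.2,-1.6],"roll":15}]'
python3 - <<'E'
from h import *
snap('wrist','pics/w2.png'); a=cv2.imread('pics/w2.png')
cv2.imwrite('pics/w2b.png',cv2.resize(a,(800,500),interpolation=2))
c=np.array([.494,-.187,.036])
for s in((-1,-1),(-1,1),(1,-1),(1,1)): print(px('pics/w2.png',c+[s[0]*.017,s[1]*.09,0])*1.25)
E
```

```text
time_s: 6.2
tcp_pos: [0.5201, 0.0204, 0.1324]
tool_rot: [-3.14, -0.002, -3.139]
contact_force: [0.4, 0.1, 0.6]
finger_gap: 0.0487
grip_force: 0.0
time_s: 7.62
tcp_pos: [0.4938, -0.1872, 0.1957]
tool_rot: [-3.141, 0.0, 1.578]
contact_force: [0.3, -0.4, -0.7]
finger_gap: 0.0492
grip_force: 0.0
[386.62566223 317.39729426]
[385.54592756 126.78555013]
[420.84614235 317.63057164]
[424.92342041 127.08712318]
```

View pics/w2b.png

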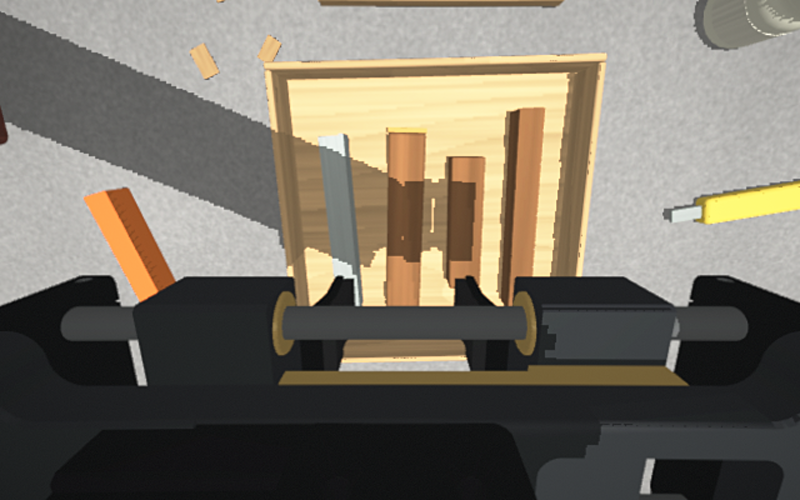

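Bar's far corners are at (387,128) and (425,128), within 1 px of prediction. I narrow the fingers and go down at its middle.

```bash
python3 -m crank '[{"dp":[0,-0.03,0.8],"roll":0},{"dp":[0,-0.03,1.6],"roll":0},{"dp":[0,-0.03,2.4],"roll":0},{"dp":[0,-0.03,3],"roll":0},{"dp":[0,-0.03,3.4],"roll":0},{"dp":[0,-0.03,3.6],"roll":0},{"dp":[0,-0.03,3.8],"roll":0},{"dp":[0,-0.03,4],"roll":0},{"dp":[0,-0.03,4],"roll":0}]' 134 && python3 -m crank '[{"dp":[0,0,0.15],"roll":0},{"dp":[0,0,0.3],"roll":0},{"dp":[0,0,0.45],"roll":0},{"dp":[0,0,0.57],"roll":0},{"dp":[0,0,0.57],"roll":0},{"dp":[0,0,0.57],"roll":0}]'
```

```text
time_s: 8.42
tcp_pos: [0.4925, -0.1871, 0.0351]
tool_rot: [-3.141, -0.0, 1.575]
contact_force: [-0.3, -0.3, 0.3]
finger_gap: 0.0411
grip_force: 0.0
time_s: 8.92
tcp_pos: [0.4924, -0.1873, 0.0128]
tool_rot: [-3.141, 0.0, 1.574]
contact_force: [0.6, 0.6, -0.3]
finger_gap: 0.041
grip_force: 0.0
```

```bash
cat > ft.py <<'E'
from h import *
s=[]
for i in range(12): get_image('wrist'); o=monitor.get_obs(); s.append(np.r_[o['contact_force'],o['torque']])
s=np.array(s); print('F,M',s.mean(0).round(3),'sem',(s.std(0)/12**.5).round(3)); print(o['tcp_pos'],o['finger_gap'],o['grip_force'])
E
python3 ft.py
python3 -m crank '[{"dp":[0,0,0],"roll":0},{"dp":[0,0,0],"roll":0},{"dp":[0,0,0],"roll":0},{"dp":[0,0,0],"roll":0},{"dp":[0,0,0],"roll":0},{"dp":[0,0,-0.1],"roll":0},{"dp":[0,0,-0.2],"roll":0},{"dp":[0,0,-0.3],"roll":0},{"dp":[0,0,-0.4],"roll":0},{"dp":[0,0,-0.4],"roll":0},{"dp":[0,0,-0.4],"roll":0}]' 255 50; python3 ft.py
```

```text
F,M [ 0.115 -0.234 -0.202 -0.088  0.045 -0.002] sem [0.146 0.091 0.145 0.01  0.01  0.008]
[ 0.49266022 -0.18727502  0.0130222 ] 0.04098874605487568 0.0
time_s: 10.43
tcp_pos: [0.4928, -0.1872, 0.0292]
tool_rot: [3.141, -0.0, 1.574]
contact_force: [-1.3, 0.1, -4.3]
finger_gap: 0.0338
grip_force: 49.7
F,M [-0.078 -0.109 -4.234 -0.205  0.06  -0.012] sem [0.098 0.107 0.139 0.007 0.008 0.009]
[ 0.49260512 -0.18729407  0.02893086] 0.033465078716780006 49.7195044811815
```

The moment change puts the balance point about 28 mm towards +y. I set it down, shift the grip and check again.

```bash
python3 -m crank '[{"dp":[0,0,0.2],"roll":0},{"dp":[0,0,0.35],"roll":0},{"dp":[0,0,0.4],"roll":0},{"dp":[0,0,0.4],"roll":0}]' && python3 -m crank '[{"dp":[0,0,0],"roll":0},{"dp":[0,0,0],"roll":0},{"dp":[0,0,0],"roll":0},{"dp":[0.2,0,0],"roll":0},{"dp":[0.5,0,0],"roll":0},{"dp":[0.7,0,0],"roll":0},{"dp":[0.7,0,0],"roll":0},{"dp":[0.7,0,0],"roll":0}]' 134 && python3 ft.py && python3 -m crank '[{"dp":[0,0,0],"roll":0},{"dp":[0,0,0],"roll":0},{"dp":[0,0,0],"roll":0},{"dp":[0,0,0],"roll":0},{"dp":[0,0,0],"roll":0},{"dp":[0,0,-0.1],"roll":0},{"dp":[0,0,-0.2],"roll":0},{"dp":[0,0,-0.3],"roll":0},{"dp":[0,0,-0.4],"roll":0},{"dp":[0,0,-0.4],"roll":0},{"dp":[0,0,-0.4],"roll":0}]' 255 50; python3 ft.py
```

```text
time_s: 11.37
tcp_pos: [0.4924, -0.187, 0.013]
tool_rot: [-3.141, -0.001, 1.574]
contact_force: [-4.0, 3.2, 9.5]
finger_gap: 0.0338
grip_force: 49.7
time_s: 12.03
tcp_pos: [0.4927, -0.1585, 0.013]
tool_rot: [3.141, -0.0, 1.576]
contact_force: [0.2, -0.3, -0.1]
finger_gap: 0.0412
grip_force: 0.0
F,M [-0.11  -0.225  0.095 -0.084  0.048 -0.01 ] sem [0.091 0.148 0.123 0.011 0.006 0.008]
[ 0.49251893 -0.1593719   0.01297234] 0.04134902977762699 0.0
time_s: 13.55
tcp_pos: [0.4927, -0.1592, 0.0293]
tool_rot: [3.141, -0.0, 1.574]
contact_force: [0.5, 0.5, -4.6]
finger_gap: 0.0337
grip_force: 49.8
F,M [-0.185  0.09  -4.115 -0.088  0.069  0.006] sem [0.078 0.129 0.163 0.006 0.008 0.008]
[ 0.49248659 -0.15928862  0.02891462] 0.03373809978996756 49.840399995446205
```

Run:
```python
from h import *
from scipy.optimize import least_squares
out=[];C={}
for n,(x0,y0,x1,y1) in dict(sc=(380,205,495,295),si=(250,122,335,180)).items():
    im=cv2.imread(f'pics/{n}.png'); c=im[y0:y1,x0:x1]
    hsv=cv2.cvtColor(c,cv2.COLOR_BGR2HSV); m=((hsv[...,1]>70)).astype(np.uint8)   # board+dome vs grey table
    k,l,s,ce=cv2.connectedComponentsWithStats(m); j=1+s[1:,4].argmax(); m=(cv2.morphologyEx((l==j).astype(np.uint8),cv2.MORPH_CLOSE,np.ones((5,5))))
    ct=max(cv2.findContours(m,0,1)[0],key=cv2.contourArea)
    C[n]=(cv2.convexHull(ct)[:,0]+[x0,y0]).astype(float)
    big=cv2.resize(c,(400,int(400*c.shape[0]/c.shape[1])),interpolation=2); out.append((n,big,x0,y0,400/c.shape[1]))
    print(n,s[j],len(ct))
t=np.linspace(0,2*np.pi,120); ring=lambda p,r,z:np.c_[p[0]+r*np.cos(t),p[1]+r*np.sin(t),0*t+z]
def sil(n,p):  # hull of board rings + sphere cap
    P=np.vstack([ring(p,.118,0),ring(p,.118,.015)]+[ring(p,np.sqrt(.12**2-(z+.045)**2),z) for z in np.linspace(.015,.0749,25)])
    return cv2.convexHull(np.array([px(f'pics/{n}.png',q) for q in P],np.float32))
def res(p,ns=('sc','si')):
    return np.concatenate([[cv2.pointPolygonTest(sil(n,p),tuple(map(float,u)),True) for u in C[n]] for n in ns])
for ns in(('sc',),('si',),('sc','si')):
    f=least_squares(res,[.507,.205],kwargs=dict(ns=ns),loss='soft_l1',diff_step=1e-3); print(ns,f.x.round(4),np.sqrt((f.fun**2).mean()).round(2))
p=f.x
W=[]
for n,b,x0,y0,s in out:
    for r,z in((.118,.015),(.039,.0685)):
        q=np.array([(px(f'pics/{n}.png',a)-[x0,y0]+.5)*s for a in ring(p,r,z)]).astype(int); cv2.polylines(b,[q],True,(0,255,0),1)
    W.append(np.vstack([b,np.zeros((340-b.shape[0],400,3),np.uint8)]))
cv2.imwrite('pics/form.png',np.hstack(W))
```

```text
Still running in the background as job /tmp/bash_jobs.1000/b881b58a2714 (pid 784). You'll get a notice when it ends.
```

```bash
kill -- -$(cat /tmp/bash_jobs.1000/b881b58a2714/pid)
cat > fit.py <<'E'
from h import *
out=[];t=np.linspace(0,2*np.pi,60)
def pj(n,P):
    d=np.load(f'pics/{n}.npz'); fx,fy,cx,cy,k=d['K']; q=(np.linalg.inv(d['C'])@np.c_[P,np.ones(len(P))].T)
    x,y=q[0]/-q[2],q[1]/q[2]; s=1+k*(x*x+y*y); return np.c_[fx*x*s+cx,fy*y*s+cy]
ring=lambda p,r,z:np.c_[p[0]+r*np.cos(t),p[1]+r*np.sin(t),0*t+z]
def sil(n,p): return cv2.convexHull(pj(n,np.vstack([ring(p,.118,0),ring(p,.118,.015),ring(p,.1,.035)*0+ring(p,.09,.0344)])).astype(np.float32))[:,0]
W=[]
for n,(x0,y0,x1,y1) in dict(sc=(380,205,495,295),si=(250,122,335,180)).items():
    c=cv2.imread(f'pics/{n}.png')[y0:y1,x0:x1]; hsv=cv2.cvtColor(c,cv2.COLOR_BGR2HSV)
    k,l,s,_=cv2.connectedComponentsWithStats((hsv[...,1]>70).astype(np.uint8)); m=l==1+s[1:,4].argmax()
    ys,xs=np.nonzero(m); lo=np.array([xs.min()+x0,ys.min()+y0,xs.max()+x0,ys.max()+y0]); 
    # match bounding box left/right/bottom (board rim) by Newton
    f=lambda p:(lambda h:np.array([(h[:,0].min()+h[:,0].max())/2,h[:,1].max()]))(sil(n,p))
    tgt=np.array([(lo[0]+lo[2])/2,lo[3]+.0]); p=np.array([.507,.205])
    for _ in range(5):
        J=np.c_[(f(p+[1e-3,0])-f(p))/1e-3,(f(p+[0,1e-3])-f(p))/1e-3]; p=p+np.linalg.solve(J,tgt-f(p))
    h=sil(n,p); print(n,p.round(4),'box',lo,'model x',h[:,0].min().round(1),h[:,0].max().round(1),'y',h[:,1].max().round(1))
    s=400/c.shape[1]; b=cv2.resize(c,(400,int(s*c.shape[0])),interpolation=2)
    for r,z in((.118,.015),(.039,.0685)): cv2.polylines(b,[((pj(n,ring(p,r,z))-[x0,y0]+.5)*s).astype(int)],True,(0,255,0),1)
    W.append(np.vstack([b,np.zeros((340-b.shape[0],400,3),np.uint8)]))
cv2.imwrite('pics/form.png',np.hstack(W))
E
timeout 60 python3 fit.py
```

```text
sc [0.5025 0.2061] box [386 214 487 291] model x 385.2 487.8 y 291.0
si [0.5087 0.2138] box [257 127 327 176] model x 255.6 328.4 y 176.0
```

View pics/form.png

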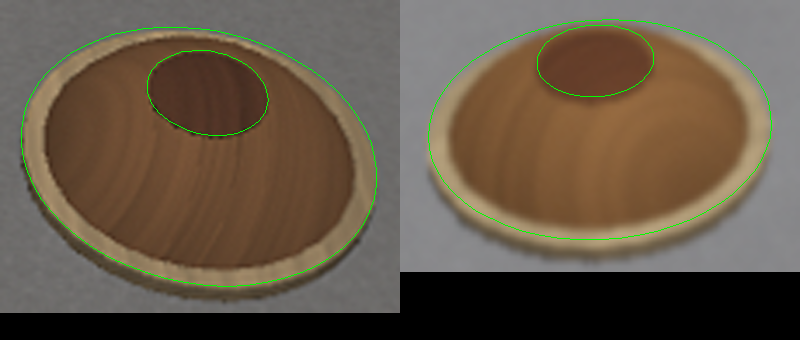

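The scene overlay fits to under 1 px. The side one is about 1 px off. I lift the bar and take one wrist look at the patch on the way.

```bash
python3 -m crank '[{"dp":[0,0,-0.3],"roll":0},{"dp":[0,0,-0.8],"roll":0},{"dp":[0,0,-1.4],"roll":0},{"dp":[0,0,-2],"roll":0},{"dp":[0,0,-2.7],"roll":0},{"dp":[0,0,-3.4],"roll":0},{"dp":[0.2,0,-4.1],"roll":0},{"dp":[0.7,0.1,-4.8],"roll":0},{"dp":[1.3,0.1,-5.5],"roll":0},{"dp":[2,0.2,-6],"roll":0},{"dp":[2.7,0.3,-6.3],"roll":0},{"dp":[3.4,0.3,-6.3],"roll":0},{"dp":[4.1,0.3,-6.3],"roll":0},{"dp":[4.8,0.3,-6.3],"roll":0},{"dp":[5.4,0.3,-6.3],"roll":0},{"dp":[5.8,0.3,-6.3],"roll":0},{"dp":[6,0.3,-6.3],"roll":0},{"dp":[6,0.3,-6.3],"roll":0},{"dp":[6,0.3,-6.3],"roll":0}]'
python3 ft.py
python3 - <<'E'
from h import *
snap('wrist','pics/w3.png'); a=cv2.imread('pics/w3.png')
cv2.imwrite('pics/w3b.png',cv2.resize(a[:250,160:480],(768,600),interpolation=2))
print(tool()[:3,3])
t=np.linspace(0,2*np.pi,8,endpoint=False)
for k in t: print(((px('pics/w3.png',[.504+.039*np.cos(k),.2065+.039*np.sin(k),.0685])-[160,0])*2.4).round())
E
```

```text
time_s: 15.73
tcp_pos: [0.5038, 0.0796, 0.2813]
tool_rot: [3.141, 0.001, 1.573]
contact_force: [-0.2, -1.2, -4.8]
finger_gap: 0.0338
grip_force: 49.8
F,M [-0.16   0.065 -4.025 -0.091  0.045  0.015] sem [0.152 0.085 0.126 0.012 0.009 0.006]
[0.50371408 0.08069723 0.2809194 ] 0.03362383299991925 49.84053156338632
[0.50372712 0.08072832 0.28094057]
[470. 177.]
[449. 118.]
[394.  92.]
[339. 117.]
[317. 177.]
[340. 234.]
[393. 257.]
[446. 234.]
```

View pics/w3b.png

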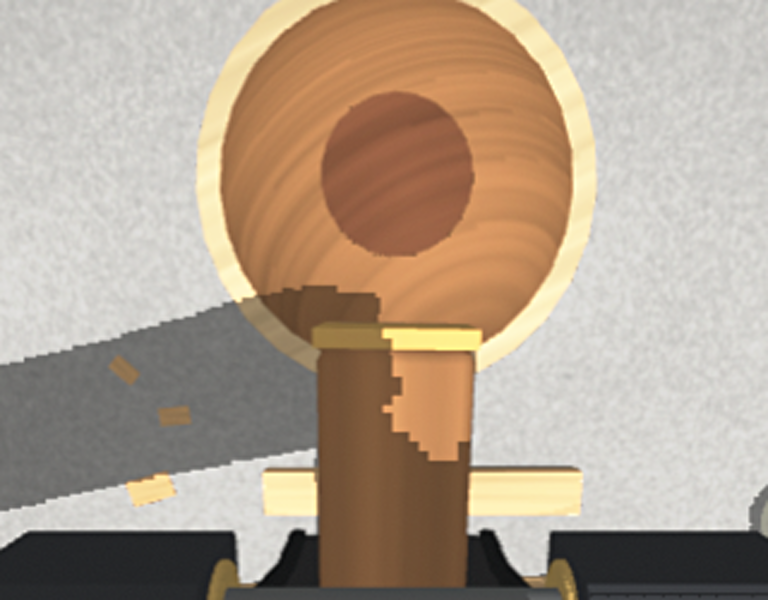

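```bash
python3 - <<'E'
from h import *
for z in (.304,.274):
  print([((px('pics/w3.png',[.5037+s*.017,.0807+.062,z])-[160,0])*2.4).round(1) for s in(-1,1)])
E
python3 -m crank '[{"dp":[0.4,0,0],"roll":0},{"dp":[1,0,0],"roll":0},{"dp":[1.7,0,0.5],"roll":0},{"dp":[2.4,0.05,1.2],"roll":0},{"dp":[2.9,0.05,1.9],"roll":0},{"dp":[3.12,0.05,2.6],"roll":0},{"dp":[3.12,0.05,3.3],"roll":0},{"dp":[3.12,0.05,3.8],"roll":0},{"dp":[3.12,0.05,4.2],"roll":0},{"dp":[3.12,0.05,4.5],"roll":0},{"dp":[3.12,0.05,4.6],"roll":0},{"dp":[3.12,0.05,4.7],"roll":0},{"dp":[3.12,0.05,4.7],"roll":0},{"dp":[3.12,0.05,4.7],"roll":0}]'; python3 ft.py
```

```text
[array([308.8, 331.1]), array([478.6, 331.8])]
[array([323.3, 323.9]), array([463.3, 324.5])]
time_s: 17.55
tcp_pos: [0.5059, 0.2058, 0.0938]
tool_rot: [3.141, -0.001, 1.574]
contact_force: [0.1, 1.0, -3.6]
finger_gap: 0.0337
grip_force: 49.8
F,M [ 0.213 -0.088 -4.026 -0.094  0.037  0.007] sem [0.174 0.131 0.145 0.006 0.012 0.01 ]
[0.50527553 0.20561358 0.09296054] 0.03369723526343824 49.84041907824576
```

```bash
python3 -m crank '[{"dp":[0,-0.02,0.05],"roll":0},{"dp":[0,-0.025,0.1],"roll":0},{"dp":[0,-0.025,0.15],"roll":0},{"dp":[0,-0.025,0.19],"roll":0},{"dp":[0,-0.025,0.22],"roll":0},{"dp":[0,-0.025,0.22],"roll":0},{"dp":[0,-0.025,0.22],"roll":0}]'; python3 -m crank '[{"dp":[0,0,0.01],"roll":0},{"dp":[0,0,0.02],"roll":0},{"dp":[0,0,0.02],"roll":0}]';python3 -m crank '[{"dp":[0,0,0.01],"roll":0},{"dp":[0,0,0.02],"roll":0},{"dp":[0,0,0.02],"roll":0}]'
```

```text
time_s: 18.73
tcp_pos: [0.5043, 0.2055, 0.0841]
tool_rot: [-3.141, 0.0, 1.574]
contact_force: [-0.1, -0.8, -4.4]
finger_gap: 0.0337
grip_force: 49.8
time_s: 18.98
tcp_pos: [0.5043, 0.2056, 0.0833]
tool_rot: [-3.142, 0.0, 1.574]
contact_force: [-0.5, -0.4, -4.1]
finger_gap: 0.0336
grip_force: 49.8
time_s: 19.23
tcp_pos: [0.5042, 0.2056, 0.0825]
tool_rot: [-3.142, 0.0, 1.574]
contact_force: [-0.1, -0.3, -3.7]
finger_gap: 0.0337
grip_force: 49.8
```

```bash
for i in 1; do python3 -m crank '[{"dp":[0,0,0.01],"roll":0},{"dp":[0,0,0.015],"roll":0},{"dp":[0,0,0.015],"roll":0}]'; done;  python3 -m crank '[{"dp":[0,0,0.01],"roll":0},{"dp":[0,0,0.015],"roll":0},{"dp":[0,0,0.015],"roll":0}]'; python3 ft.py
```

```text
time_s: 19.48
tcp_pos: [0.5043, 0.2056, 0.082]
tool_rot: [-3.142, -0.0, 1.574]
contact_force: [-0.7, -0.5, -3.4]
finger_gap: 0.0335
grip_force: 49.8
time_s: 19.73
tcp_pos: [0.5043, 0.2056, 0.0819]
tool_rot: [-3.141, -0.0, 1.574]
contact_force: [-3.7, -0.9, 4.4]
finger_gap: 0.0333
grip_force: 49.8
F,M [-3.486 -1.535  5.745 -0.453  0.93  -0.006] sem [0.177 0.151 0.116 0.01  0.006 0.01 ]
[0.50436852 0.20558203 0.08185577] 0.03374554664426704 49.84008511528373
```

```bash
python3 -m crank '[{"dp":[0,0,-0.005],"roll":0},{"dp":[0,0,-0.01],"roll":0},{"dp":[0,0,-0.01],"roll":0}]' 255 50; python3 -m crank '[{"dp":[0,0,0],"roll":0},{"dp":[0,0,0],"roll":0},{"dp":[0,0,0],"roll":0},{"dp":[0,0,0],"roll":0},{"dp":[0,0,0],"roll":0},{"dp":[0,0,0],"roll":0}]' 255 3; python3 -m crank '[{"dp":[0,0,0],"roll":0},{"dp":[0,0,0],"roll":0},{"dp":[0,0,0],"roll":0},{"dp":[0,0,0],"roll":0},{"dp":[0,0,0],"roll":0}]' 142
python3 - <<'E'
from h import *
snap('side','pics/s4.png'); snap('scene','pics/c4.png')
a=cv2.resize(cv2.imread('pics/s4.png')[80:200,220:380],(400,300),interpolation=2);b=cv2.resize(cv2.imread('pics/c4.png')[160:310,340:540],(400,300),interpolation=2)
cv2.imwrite('pics/p4.png',np.hstack([a,b]))
E
```

```text
time_s: 20.58
tcp_pos: [0.5044, 0.2056, 0.0819]
tool_rot: [3.142, -0.0, 1.574]
contact_force: [-2.8, -0.7, 3.5]
finger_gap: 0.0337
grip_force: 49.8
time_s: 21.08
tcp_pos: [0.5045, 0.2057, 0.0818]
tool_rot: [3.141, -0.0, 1.574]
contact_force: [1.0, -0.4, 1.1]
finger_gap: 0.0343
grip_force: 3.0
time_s: 21.5
tcp_pos: [0.5043, 0.2056, 0.0817]
tool_rot: [-3.142, 0.0, 1.574]
contact_force: [-0.3, 0.8, -0.3]
finger_gap: 0.0385
grip_force: 0.0
```

View pics/p4.png

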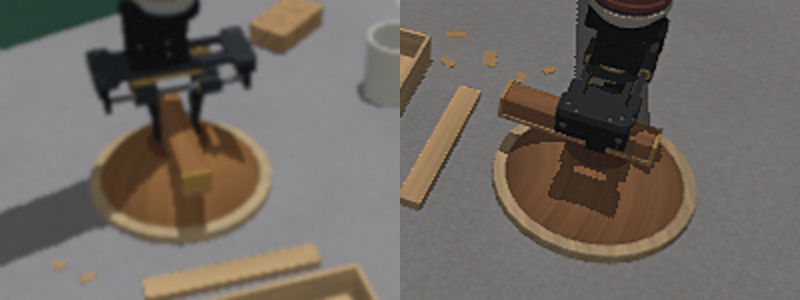

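The bar rests on the dome between the opened fingers and looks near level. The lath lies on the table between crate and former. I retreat straight up and measure the tilt.

```bash
python3 -m crank '[{"dp":[0,0,0],"roll":0},{"dp":[0,0,0],"roll":0},{"dp":[0,0,-0.1],"roll":0},{"dp":[0,0,-0.3],"roll":0},{"dp":[0,0,-0.6],"roll":0},{"dp":[0,0,-1],"roll":0},{"dp":[0,0,-1.5],"roll":0},{"dp":[0,0,-2.2],"roll":0},{"dp":[0,0,-3],"roll":0},{"dp":[0,0,-3.8],"roll":0},{"dp":[0,0,-4],"roll":0},{"dp":[0,0,-4],"roll":0},{"dp":[0,0,-4],"roll":0}]' 110
python3 - <<'E'
from h import *
snap('side','pics/s5.png'); snap('scene','pics/c5.png')
a=cv2.resize(cv2.imread('pics/s5.png')[90:180,245:335],(400,400),interpolation=2);b=cv2.resize(cv2.imread('pics/c5.png')[185:285,385:485],(400,400),interpolation=2)
cv2.imwrite('pics/p5.png',np.hstack([a,b]))
# predicted level bar top corners: middle y .2065-.0285
for n,(x0,y0,s) in dict(s5=(245,90,400/90),c5=(385,185,4)).items():
  for th in(-.06,0,.06): print(n,th,[((px(f'pics/{n}.png',[.5045+a*.017,.2065+d,.105+th*d])-[x0,y0]+.5)*s+[400*(n=='c5'),0]).round().tolist() for d in(-.118,.062) for a in(-1,1)])
E
```

```text
time_s: 22.68
tcp_pos: [0.5044, 0.2056, 0.2423]
tool_rot: [3.141, -0.001, 1.574]
contact_force: [-0.4, 0.4, -0.5]
finger_gap: 0.0495
grip_force: 0.0
s5 -0.06 [[215.0, 266.0], [267.0, 256.0], [158.0, 122.0], [204.0, 114.0]]
s5 0 [[216.0, 275.0], [267.0, 265.0], [157.0, 118.0], [204.0, 110.0]]
s5 0.06 [[216.0, 283.0], [268.0, 273.0], [157.0, 114.0], [204.0, 106.0]]
c5 -0.06 [[437.0, 57.0], [418.0, 94.0], [745.0, 160.0], [730.0, 200.0]]
c5 0 [[436.0, 66.0], [417.0, 103.0], [746.0, 155.0], [732.0, 195.0]]
c5 0.06 [[435.0, 75.0], [416.0, 112.0], [747.0, 150.0], [733.0, 191.0]]
```

View pics/p5.png

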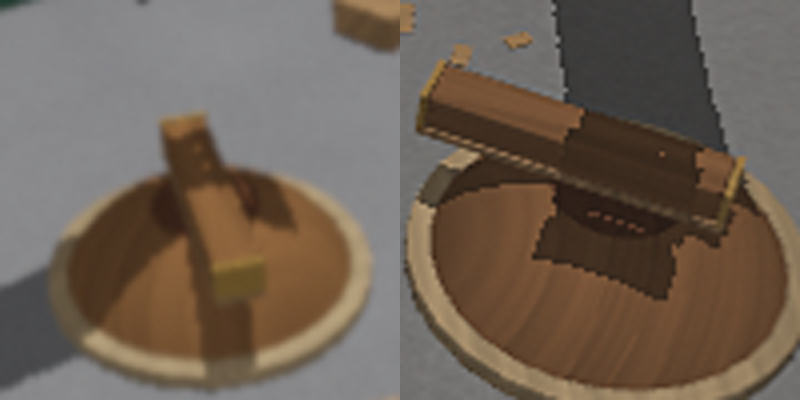

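The bar stands freely, tilted slightly down at its heavy end. Its corners are at scene crop (440,62), (420,100), (742,160), (730,198) and side crop (212,265), (264,258), (160,120), (205,113). I fit a pose to these and check that nothing moves.

Run:
```python
from h import *
from scipy.optimize import least_squares
obs={'c5':([(440,62),(420,100),(742,160),(730,198)],385,185,4,400),'s5':([(212,265),(264,258),(160,120),(205,113)],245,90,400/90,0)}
L=np.array([(a*.017,d,.03) for d in(-.09,.09) for a in(-1,1)])
def res(v,ns=('c5','s5')):
    r=[]
    P=L@R.from_euler('xyz',v[3:6]).as_matrix().T+v[:3]
    for n in ns:
        o,x0,y0,s,off=obs[n]
        for u,p in zip(o,P): r+=list(px(f'pics/{n}.png',p)-((np.array(u)-[off,0])/s+[x0-.5,y0-.5]))
    return np.r_[r,(v[2]-.075)/.003,v[4]/.05]
f=least_squares(res,[.505,.178,.075,0,0,0],diff_step=1e-4); print('both',f.x.round(4),f.fun[:-2].std())
for n in obs:
    g=least_squares(res,[.505,.178,.075,0,0,0],diff_step=1e-4,kwargs=dict(ns=(n,))); print(n,g.x.round(4))
i0=cv2.imread('pics/c5.png').astype(int)[195:260,385:480]
for k in range(8): im=get_image('scene')['image'][:,:,::-1].astype(int)[195:260,385:480]
print('moved px',(abs(im-i0).max(2)>25).sum(), monitor.get_obs()['time_s'])
```

```text
both [ 0.5046  0.1781  0.0758 -0.0387  0.0027 -0.0096] 0.4507144829725477
c5 [ 0.5037  0.1783  0.0744 -0.0073 -0.0024 -0.0317]
s5 [ 0.5046  0.1803  0.075  -0.0503  0.0061 -0.0173]
moved px 16 23.1833
```

Run:
```python
from h import *
fr=[]
for k in range(20): fr.append(get_image('scene')['image'].astype(int)[195:260,385:480])
i5=cv2.imread('pics/c5.png')[:,:,::-1].astype(int)[195:260,385:480]
print([(abs(f-fr[-1]).max(2)>25).sum() for f in fr],(abs(i5-fr[-1]).max(2)>25).sum())
```

```text
[np.int64(4), np.int64(2), np.int64(1), np.int64(0), np.int64(0), np.int64(0), np.int64(0), np.int64(0), np.int64(0), np.int64(0), np.int64(0), np.int64(0), np.int64(0), np.int64(0), np.int64(0), np.int64(0), np.int64(0), np.int64(0), np.int64(0), np.int64(0)] 16
```

Nothing has moved for 0.8 s, and the tilt is about 0.04 rad. Handing in.

```bash
python3 -c "
from workcell import order
print(order.sign_off())"
```

```text
the job is handed in; nothing more can be done
None
```

The job is handed in, with no verdict shown: the press bar rests released and still, cork down on the crown, at about 0.04 rad from level by the camera fit (limit 0.09), with its balance point about 28 mm from its middle; the lath is on the table between crate and former, and I did not touch the other pieces or the jar.

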